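Stack the blue nest plates on the tilted rack

TASK

Put the two blue plates away on the green tilted rack: lay them flat one squarely on top of the other in the middle of the sloping deck, long sides running down the slope, each with its lower short edge up against the backstop. Leave the yellow plate where it lies.

Things in the scene. Friction and masses are not known exactly. Their poses are not given: they have to be found in the camera images.
- blue_plate_a_mid (a point): blue painted flat aluminium nest plate for the press, 90 mm long (its x axis) x 50 mm wide (its y axis) x 12 mm thick (z), 0.15 kg, with a row of three 14 mm through holes along its length; it starts lying flat on the table; this point is its centre, half-way up (6 mm above its underside)
- blue_plate_b_mid (a point): a second blue plate, the same in all but place: flat aluminium nest plate for the press, 90 mm long (its x axis) x 50 mm wide (its y axis) x 12 mm thick (z), 0.15 kg, with a row of three 14 mm through holes along its length; it starts lying flat on the table; this point is its centre, half-way up (6 mm above its underside)
- yellow_plate_mid (a point): yellow painted plate of the same shape and size as the blue ones, which stays on the table; this point is its centre, 6 mm above its underside
- rack_stop (a point): green fixed rack, no side walls: deck 130 mm long, 160 wide, sloping 20 deg down away from the robot to a 40 mm high backstop square to it. Point: on the deck at the foot of the backstop, mid-width, 30 mm above the table; x down the slope into the backstop (deck: x -130 to 0), y along the backstop, z square out of the deck. Plates may stay where put on the slope or slide down
Not all that is in view belongs to the job. Leave any pink look-alike of the part that bears blue_plate_a_mid alone.

How it is judged:
By the outcome, as a careful person would: the job done as asked, in the order asked, and still so for the second after the job is handed in, with the robot touching nothing.
It also fails if it takes over 64 s, if anything falls off the work surface, if the arm or the gripper's body presses on something with over 40 N, if the wrist force passes 120 N, or if a joint passes its speed limit or range.

ROBOT

A 6-joint arm with a two-finger parallel gripper is mounted at the origin on a cart in front of the work surface, level with it; the furniture and walls round the work are solid. World frame = base frame: x ahead of the robot, y to its left, z up, the work surface at z = 0. Lengths are in m, angles in rad, forces in N, time in s.
With the tool pointing down it reaches from about 0.225 to 0.725 m from the base axis. Payload 3.1 kg.
Tool frame: the origin (TCP) lies between the finger pads; the fingertips stand 11 mm ahead of it and the grasp point (between the pads) lies 8 mm behind it; z points along the fingers, y is the line along which they close (so a half turn about z gives the same grasp; the last joint's range is limited). The gripper opens to 85 mm and grips with 20 to 120 N. Pads are 22 mm wide; open, the fingers measure 114 mm over their backs; the gripper's body (76 mm by 85 mm) begins 54 mm behind the grasp point. The pads swing forward as they close: fully open they stand 13 mm farther back than shut.
Start: joints at [1.138, 0.048, 0.099, 1.622, 0, 1.443], TCP at [0.158, 0.501, 0.242] pointing down, gripper open.
Joint ranges: [-2.91, 2.91], [-0.99, 1.94], [-1.21, 1.42], [-2.12, 2.29], [-1.49, 1.47], [-3.14, 3.14]. Speed limits (rad/s): [2.79, 2.79, 3.14, 3.14, 3.14, 3.14].

INTERFACE

Orientations are given as a unit quaternion [w, x, y, z].
In Python, from workcell import robot gives the robot as it stands.
- The arm moves only by the shell command python3 -m handwheel 'ROWS' [FORCE]. ROWS is JSON, a list of rows, each a list of 3 entries, a list of its own where there are three numbers: the shift along the tool's x, y, z in cm, then the turn about the tool's z in rad, then the opening in per cent of the stroke, from 0 (shut) to 100 (fully open). In form: [[[tx, ty, tz], spin, fingers], ...]. A call has 1 to 5 rows; each row is the pose to reach, as a shift and turn from the pose commanded when the call began, along the tool's axes at that moment; what a row does not reach only later rows make up. A row lasts 1/12 s, in which the tool goes at most 41.7 mm and 7.16 degrees, less where a joint would pass 70% of its speed; a pose out of reach is approached as far as the arm can. A call with a gripper value outside its range is refused whole. The fingers move at their own pace and stop on an object; FORCE is the grip in N (left out, the last holds). Time passes only in rows, so rows that repeat a pose let the fingers close. It gives the time, the measured TCP pose, the force, the opening and the grip force at its end, in the units of the state.
- robot.read_state(): the state, without advancing time (a new reading comes with each control period).
- robot.get_image(name): name is "side" or "top" or "wrist"; returns a dict with "pixels" (480x640x3 uint8, red, green, blue), "K" (3x3 intrinsics, pixels), "position" and "rotation" of the camera in the world. Camera axes: x right, y down, z forward; pixel columns grow to the right and rows downward; lengths in m; the calibration is good to about 2 mm. A picture is of the moment at which its call begins. There is no depth.
- robot.job_done(): hands the job in; it is judged then, once.
The state is a dict: "time_s": time; "joint_positions": joint angles; "qd": joint speeds; "tau": joint torques, N m; "eef_pos": TCP position; "eef_rot": TCP orientation; "ft_force": force on the tool from outside, world axes, zero at the start; "wrist_torque": the same for the moment, N m; "gripper_width": opening from 0.0 (shut) to 1.0 (fully open); "grip_force": force on a finger pad.
Only numpy, scipy, OpenCV 4.12 (cv2) and the standard library are available. Lean on these libraries where they do the work, as an engineer would, in place of code of your own. Each camera call takes 0.05 s, during which the arm holds its last target. There are 200 camera calls.

## Working session

There is one attempt and no reset: what is moved stays moved. The work goes in short steps, Python scripts to look and compute and a shell command to move; the robot and the scene stay as the last step left them, time stands still between calls to the robot, and variables do not carry over. Pictures are saved under pics/ and viewed, at most 14 in all, crops included, and the job is handed in when it is done.

```bash
mkdir -p pics; ls; python3 - <<'E'
from workcell import robot
import cv2,numpy as np
for n in ["top","side"]:
    im=robot.get_image(n); cv2.imwrite(f"pics/{n}0.png",im["pixels"][:,:,::-1])
    print(n,im["K"],im["position"],im["rotation"])
s=robot.read_state();print(s)
E
```

```text
pics
top [[533.01186875   0.         315.92022226]
 [  0.         533.01186875 251.00889486]
 [  0.           0.           1.        ]] [0.33707343 0.08807305 1.19863168] [-0.05112369  0.70997131 -0.70035847  0.05315194]
side [[597.83641422   0.         319.26003988]
 [  0.         597.83641422 245.57147273]
 [  0.           0.           1.        ]] [-0.08730303 -0.79618303  0.69132182] [-0.47446628  0.83447563 -0.24376455  0.13824262]
{'time_s': 0.1, 'joint_positions': array([1.13818696e+00, 4.86625179e-02, 9.77227890e-02, 1.62199456e+00,
       3.30616667e-05, 1.44303272e+00]), 'qd': array([-0.00069268, -0.00114436,  0.00240809, -0.00228835, -0.00015133,
       -0.00080389]), 'tau': array([ 1.59740368e-03, -3.39851439e+01,  3.20935071e+01,  1.58128323e-02,
       -2.74596141e-04, -8.64502880e-06]), 'eef_pos': array([0.15733435, 0.50030857, 0.24122565]), 'eef_rot': array([-3.11496212e-04,  1.51833297e-01,  9.88405538e-01, -1.02272184e-03]), 'ft_force': array([-0.31491808,  0.93723908,  0.83589577]), 'wrist_torque': array([-0.01972901,  0.02443047,  0.02647922]), 'grip_force': 0.0, 'gripper_width': 0.9971909968248573}
```

View pics/top0.png

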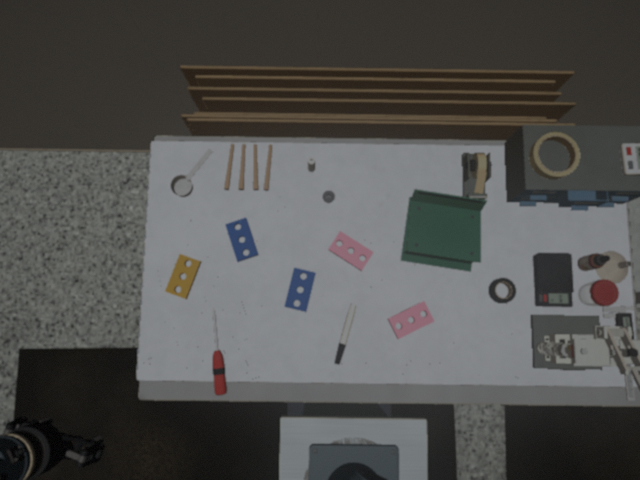

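View pics/side0.png

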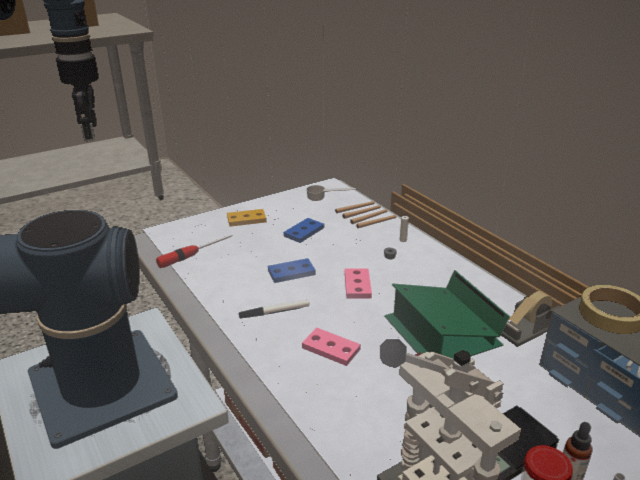

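The top view shows blue plates at about (242,240) and (300,289), yellow at (183,276), pink ones at (350,251) and (410,320). The green rack is around (443,230) with its backstop at the far side. Next I'll measure them.

```bash
cat > h.py <<'E'
from workcell import robot
import cv2,numpy as np
from scipy.spatial.transform import Rotation as R
def rot(q): return R.from_quat([q[1],q[2],q[3],q[0]])
def world(im,uv,z):
    d=rot(im["rotation"]).as_matrix()@np.linalg.inv(im["K"])@np.array([uv[0],uv[1],1.])
    p=np.array(im["position"]); return p+d*(z-p[2])/d[2]
def proj(im,P):
    c=rot(im["rotation"]).as_matrix().T@(np.array(P)-im["position"]); u=im["K"]@c; return u[:2]/u[2]
def blobs(im,lo,hi,z,amin=150):
    hsv=cv2.cvtColor(im["pixels"],cv2.COLOR_RGB2HSV); m=cv2.inRange(hsv,lo,hi)
    cs,_=cv2.findContours(m,cv2.RETR_EXTERNAL,cv2.CHAIN_APPROX_NONE); out=[]
    for c in cs:
        if cv2.contourArea(c)<amin: continue
        W=np.array([world(im,q[0],z)[:2] for q in c],np.float32)*1000
        (cx,cy),(w,h),_=r=cv2.minAreaRect(W); b=cv2.boxPoints(r)
        e=max([b[1]-b[0],b[2]-b[1]],key=np.linalg.norm); a=np.degrees(np.arctan2(e[1],e[0]))
        a=(a+90)%180-90
        out.append((np.round([cx,cy,w,h,a],1).tolist(),np.round(c[:,0].mean(0)).tolist()))
    return out
E
python3 - <<'E'
from h import *
im=robot.get_image("top")
print("blue",blobs(im,(105,120,50),(130,255,255),.012))
print("yel",blobs(im,(15,120,80),(30,255,255),.012))
print("green",blobs(im,(60,60,20),(95,255,255),.03))
p=im["pixels"][170:290,380:510,::-1]
cv2.imwrite("pics/rack.png",cv2.resize(p,None,fx=4.5,fy=4.5,interpolation=cv2.INTER_CUBIC))
E
```

```text
blue [([427.7, 123.2, 37.2, 81.5, -12.9], [297.0, 289.0]), ([538.4, 254.4, 84.4, 44.0, 19.5], [241.0, 239.0])]
yel [([453.0, 382.8, 47.7, 84.8, -18.7], [183.0, 276.0])]
green [([491.4, -180.1, 148.2, 13.4, 81.7], [436.0, 262.0]), ([562.1, -199.1, 168.7, 119.9, 82.5], [443.0, 230.0])]
```

View pics/rack.png

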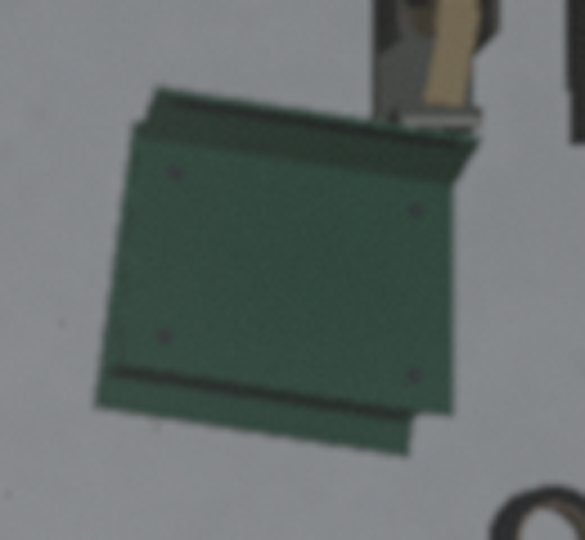

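The crop shows the foot of the backstop from (133,125) to (452,183). The deck's upper edge runs from (112,372) to (453,413) in crop pixels. I'll fit the rack pose from these corners.

```bash
cat >> h.py <<'E'
def rackframe(p):
    c,s=np.cos(np.radians(20)),np.sin(np.radians(20))
    return R.from_euler("z",p[2]).as_matrix()@np.array([[c,0,s],[0,1,0],[-s,0,c]]), np.array([p[0],p[1],.03])
def go(x,y,z,yaw):
    "tool shift (cm) and spin to TCP x,y,z (mm), tool-x yaw (deg, mod 180)"
    s=robot.read_state(); M=rot(s["eef_rot"]).as_matrix()
    y0=np.degrees(np.arctan2(M[1,0],M[0,0])); d=(yaw-y0+90)%180-90
    print("shift cm",np.round(M.T@(np.array([x,y,z])/1000-s["eef_pos"])*100,2),"spin",round(-np.radians(d),3),"t",round(s["time_s"],2))
E
python3 - <<'E'
from h import *
from scipy.optimize import least_squares
im=robot.get_image("top")
px=(np.array([[133,125],[452,183],[112,372],[453,413]])+.5)/4.5-.5+[380,170]
L=np.array([[0,.08,0],[0,-.08,0],[-.13,.08,0],[-.13,-.08,0]])
def f(p):
    A,t=rackframe(p); return np.concatenate([proj(im,A@l+t)-q for l,q in zip(L,px)])
r=least_squares(f,[.6,-.2,-.13]); print(r.x,np.degrees(r.x[2]),r.fun.round(1))
A,t=rackframe(r.x); im=robot.get_image("side"); c=im["pixels"][:,:,::-1].copy()
for l in list(L)+[[0,.08,.04],[0,-.08,.04]]:
    cv2.circle(c,tuple(int(v) for v in np.round(proj(im,A@np.array(l)+t))),1,(0,0,255),-1)
cv2.imwrite("pics/side_rack.png",cv2.resize(c[250:370,370:520],None,fx=5,fy=5))
go(538,254,200,19.5)
E
```

```text
[ 0.6190737  -0.20117132 -0.13925805] -7.978898717879266 [-0.2  2.4 -0.4  0.2  0.9 -2.3 -0.3 -0.1]
shift cm [-43.7  -12.09   4.18] spin -0.645 t 0.25
```

View pics/side_rack.png

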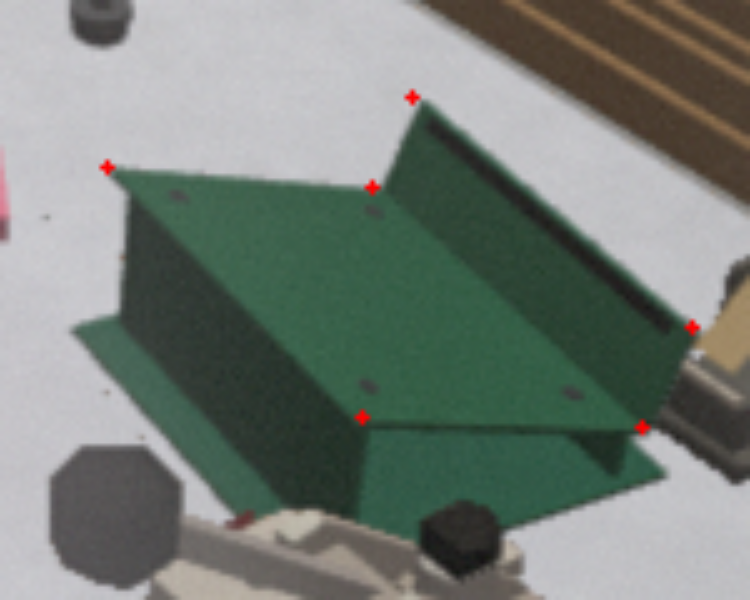

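```bash
for i in 1 2 3; do python3 -m handwheel '[[[-3,-0.8,0.3],0,100],[[-6,-1.6,0.6],0,100],[[-9,-2.4,0.9],0,100],[[-12,-3.2,1.1],0,100],[[-14.6,-4.0,1.4],0,100]]' >/dev/null; done
python3 -m handwheel '[[[0,0,0],-0.12,100],[[0,0,0],-0.24,100],[[0,0,0],-0.36,100],[[0,0,0],-0.48,100],[[0,0,0],-0.6,100]]'
python3 - <<'E'
from h import *
from scipy.optimize import least_squares
T=robot.get_image("top");S=robot.get_image("side")
pt=(np.array([[138,133],[452,183],[112,372],[453,413]])+.5)/4.5-.5+[380,170]
ps=(np.array([[384,190],[640,428],[108,167],[365,422],[423,102],[693,330]])+.5)/5-.5+[370,250]
L=np.array([[0,.08,0],[0,-.08,0],[-.13,.08,0],[-.13,-.08,0],[0,.08,.04],[0,-.08,.04]])
def f(p):
    A,t=rackframe(p); return np.concatenate([proj(T,A@l+t)-q for l,q in zip(L,pt)]+[proj(S,A@l+t)-q for l,q in zip(L,ps)])
r=least_squares(f,[.6,-.2,-.13],loss="soft_l1"); print(r.x,np.degrees(r.x[2]),r.fun.round(1))
W=robot.get_image("wrist"); cv2.imwrite("pics/w1.png",W["pixels"][:,:,::-1])
print(blobs(W,(105,100,30),(130,255,255),.012,500))
go(538,254,200,19.5)
E
```

```text
time_s: 1.92
eef_pos: [0.5394, 0.2547, 0.1999]
eef_rot: [-0.0, -0.15, 0.989, -0.0]
ft_force: [-0.2, 0.4, 0.9]
gripper_width: 1.002
grip_force: 0.0
[ 0.61921767 -0.20286451 -0.14605593] -8.368388338859909 [-0.5  0.4  0.3  0.4  1.3 -2.7  0.   0.  -1.1 -0.4  1.   0.3  0.6 -0.2
 -0.8 -0.2 -0.8 -0.7  0.2  0.5]
[([538.2, 255.6, 89.4, 48.8, 19.7], [320.0, 210.0]), ([429.2, 121.7, 50.4, 84.9, -12.7], [199.0, 41.0])]
shift cm [ 0.15 -0.04  0.  ] spin -0.048 t 2.07
```

View pics/w1.png

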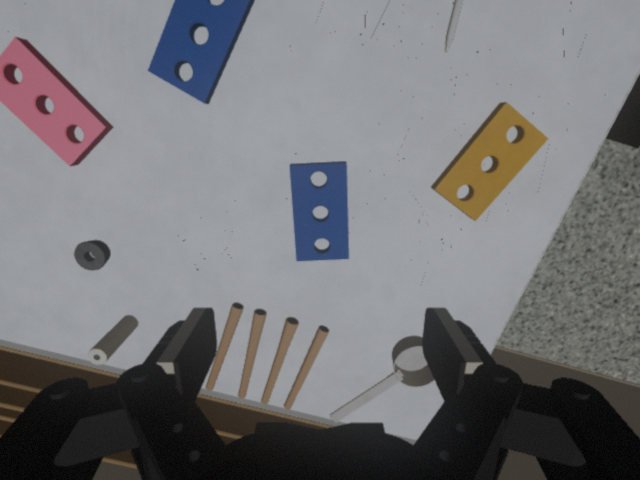

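Wrist view: the first blue plate is centred at (320,210), and the tool is nearly above it. Both blue plates are now measured to a couple of mm, so I'll descend and grip.

```bash
python3 -m handwheel '[[[0.1,-0.1,3.5],-0.05,100],[[0.1,-0.1,7],-0.05,100],[[0.1,-0.1,10.5],-0.05,100],[[0.1,-0.1,14],-0.05,100],[[0.1,-0.1,16.8],-0.05,85]]' 30 >/dev/null
python3 -m handwheel '[[[0,0,1],0,80],[[0,0,2],0,75],[[0,0,2],0,75],[[0,0,2],0,75]]'
python3 - <<'E'
from h import *
go(538.2,255.6,12,19.7)
S=robot.get_image("side"); u=proj(S,[.538,.255,.01]).astype(int);print(u)
cv2.imwrite("pics/s1.png",cv2.resize(S["pixels"][u[1]-50:u[1]+50,u[0]-60:u[0]+60,::-1],None,fx=6,fy=6,interpolation=cv2.INTER_CUBIC))
E
```

```text
time_s: 2.82
eef_pos: [0.5397, 0.254, 0.0136]
eef_rot: [0.001, -0.171, 0.985, 0.0]
ft_force: [0.4, -0.7, 0.2]
gripper_width: 0.75
grip_force: 0.0
shift cm [0.08 0.2  0.16] spin 0.001 t 2.82
[302 228]
```

View pics/s1.png

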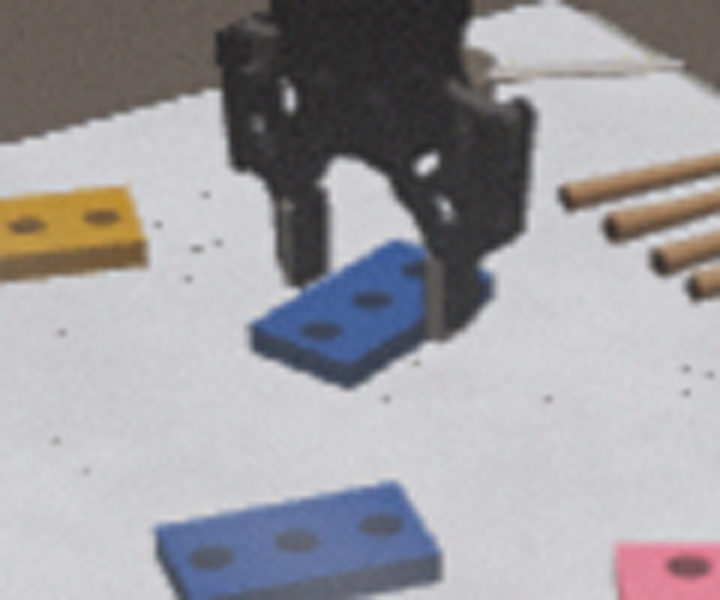

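```bash
python3 -m handwheel '[[[0.1,0.2,-0.1],0,75],[[0.1,0.2,-0.1],0,30],[[0.1,0.2,-0.1],0,30],[[0.1,0.2,-0.1],0,30],[[0.1,0.2,-0.1],0,30]]' 30 
python3 -m handwheel '[[[0,0,-0.5],0,30],[[0,0,-2],0,30],[[0,0,-4],0,30],[[0,0,-7],0,30],[[0,0,-10],0,30]]' 30
python3 - <<'E'
from h import *
S=robot.get_image("side"); u=proj(S,[.538,.255,.11]).astype(int);print(u)
cv2.imwrite("pics/s2.png",cv2.resize(S["pixels"][u[1]-50:u[1]+50,u[0]-60:u[0]+60,::-1],None,fx=6,fy=6,interpolation=cv2.INTER_CUBIC))
# transit: target 65 mm upslope of stop
A,t=rackframe([.6192,-.2025,np.radians(-8.2)])
for d,h in[(-.052,.006),(-.046,.006),(-.046,.018)]: print((A@[d,0,h]+t).round(4))
go(567,-195,150,-8.2)
E
```

```text
time_s: 3.28
eef_pos: [0.5388, 0.2559, 0.016]
eef_rot: [0.002, -0.172, 0.985, 0.0]
ft_force: [-0.0, 0.5, 5.8]
gripper_width: 0.572
grip_force: 31.5
time_s: 3.7
eef_pos: [0.5355, 0.2546, 0.1127]
eef_rot: [-0.002, -0.172, 0.985, -0.0]
ft_force: [-0.5, 0.9, -1.0]
gripper_width: 0.572
grip_force: 31.3
[302 189]
[ 0.5729 -0.1958  0.0534]
[ 0.5784 -0.1966  0.0514]
[ 0.5825 -0.1972  0.0626]
shift cm [ 12.69 -43.37  -2.96] spin 0.488 t 3.75
```

View pics/s2.png

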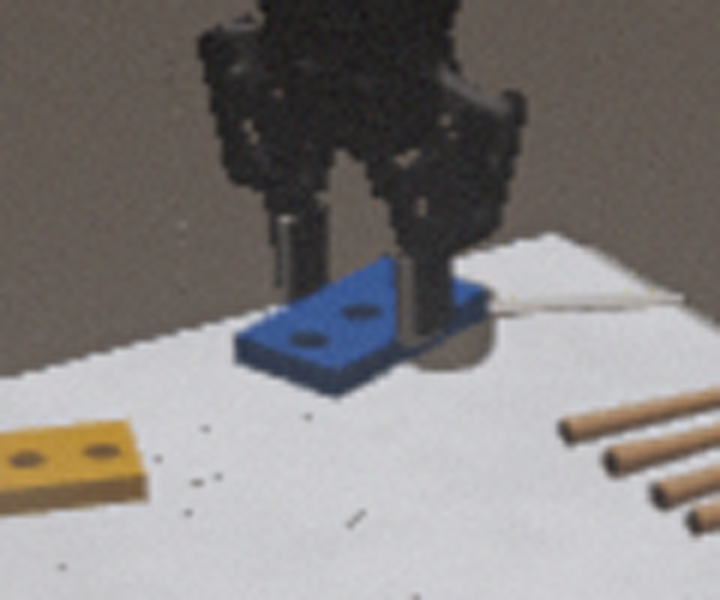

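The plate is held level, with the tips about 5 mm above its underside. Next I'll carry it over the rack.

```bash
for i in 1 2 3; do python3 -m handwheel '[[[0.8,-2.9,-0.2],0,30],[[1.6,-5.8,-0.4],0,30],[[2.4,-8.7,-0.6],0,30],[[3.3,-11.6,-0.8],0,30],[[4.2,-14.4,-1]  ,0,30]]' >/dev/null; done
python3 -m handwheel '[[[0,0,0],0.12,30],[[0,0,0],0.24,30],[[0,0,0],0.36,30],[[0,0,0],0.488,30],[[0,0,0],0.488,30]]'
python3 - <<'E'
from h import *
go(572,-195.7,110,-8.2)
W=robot.get_image("wrist"); cv2.imwrite("pics/w2.png",W["pixels"][:,:,::-1])
E
```

```text
time_s: 5.42
eef_pos: [0.5643, -0.1941, 0.1428]
eef_rot: [-0.0, 0.073, 0.997, 0.0]
ft_force: [-0.3, 0.3, -0.8]
gripper_width: 0.566
grip_force: 31.5
shift cm [-0.78 -0.05  3.28] spin -0.002 t 5.42
```

View pics/w2.png

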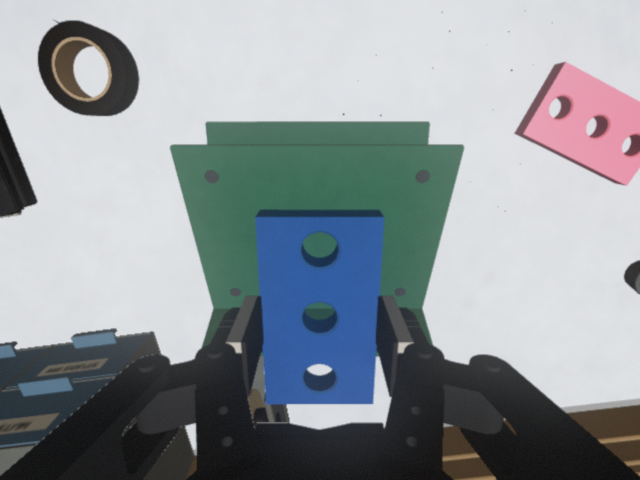

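The view down the rack shows the plate square with the deck (plate mid column 320, deck mid column 317). The plate is about 1.5 mm off centre. I'll lower it to just above first contact.

```bash
python3 -m handwheel '[[[-0.5,-0.15,1.5],0,30],[[-0.8,-0.15,3],0,30],[[-0.8,-0.15,4.5],0,30],[[-0.8,-0.15,6],0,30],[[-0.8,-0.15,6],0,30]]' 20
for i in 1 2; do python3 -m handwheel '[[[0,0,0.15],0,30],[[0,0,0.3],0,30],[[0,0,0.45],0,30],[[0,0,0.6],0,30],[[0,0,0.6],0,30]]' 20; done
```

```text
time_s: 5.88
eef_pos: [0.5706, -0.1956, 0.0795]
eef_rot: [-0.003, 0.07, 0.998, 0.001]
ft_force: [-0.4, 0.2, -1.2]
gripper_width: 0.578
grip_force: 31.5
time_s: 6.3
eef_pos: [0.5731, -0.1969, 0.0783]
eef_rot: [0.001, 0.071, 0.997, -0.0]
ft_force: [0.3, 0.0, 1.6]
gripper_width: 0.574
grip_force: 31.7
time_s: 6.72
eef_pos: [0.5744, -0.1971, 0.0728]
eef_rot: [0.002, 0.071, 0.997, -0.0]
ft_force: [4.3, -0.3, 5.2]
gripper_width: 0.568
grip_force: 32.5
```

```bash
for i in 1 2; do python3 -m handwheel '[[[0,0,0.1],0,30],[[0,0,0.2],0,30],[[0,0,0.3],0,30],[[0,0,0.4],0,30],[[0,0,0.4],0,30]]' 20; done
python3 - <<'E'
from h import *
S=robot.get_image("side"); u=proj(S,[.57,-.19,.06]).astype(int)
cv2.imwrite("pics/s3.png",cv2.resize(S["pixels"][u[1]-60:u[1]+60,u[0]-75:u[0]+75,::-1],None,fx=5,fy=5,interpolation=cv2.INTER_CUBIC))
E
```

```text
time_s: 7.13
eef_pos: [0.5747, -0.1972, 0.0686]
eef_rot: [0.003, 0.071, 0.997, -0.0]
ft_force: [6.7, -0.3, 6.0]
gripper_width: 0.57
grip_force: 33.1
time_s: 7.55
eef_pos: [0.5747, -0.1971, 0.0644]
eef_rot: [0.003, 0.071, 0.997, -0.0]
ft_force: [6.2, -0.8, 5.1]
gripper_width: 0.574
grip_force: 33.7
```

View pics/s3.png

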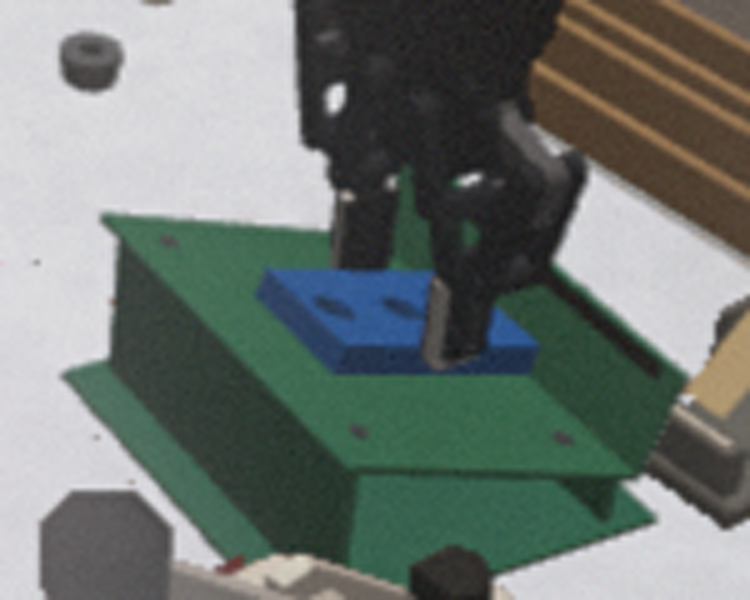

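The plate has pivoted nearly flat on the deck. I'll press slightly more, then slide it into the backstop.

```bash
python3 -m handwheel '[[[0,0,0.05],0,30],[[0,0,0.1],0,30],[[0,0,0.1],0,30],[[0,0,0.1],0,30]]' 20
for i in 1 2; do python3 -m handwheel '[[[-0.1,0,0.04],0,30],[[-0.2,0,0.08],0,30],[[-0.3,0,0.12],0,30],[[-0.4,0,0.15],0,30],[[-0.4,0,0.15],0,30]]' 20; done
```

```text
time_s: 7.93
eef_pos: [0.5747, -0.1972, 0.0636]
eef_rot: [0.003, 0.071, 0.997, -0.0]
ft_force: [6.4, -1.0, 4.8]
gripper_width: 0.572
grip_force: 33.8
time_s: 8.35
eef_pos: [0.5752, -0.1972, 0.0622]
eef_rot: [-0.001, 0.071, 0.997, -0.0]
ft_force: [-1.9, 0.4, 11.4]
gripper_width: 0.569
grip_force: 34.5
time_s: 8.77
eef_pos: [0.5791, -0.198, 0.0607]
eef_rot: [-0.001, 0.072, 0.997, -0.001]
ft_force: [-2.0, 1.1, 11.0]
gripper_width: 0.569
grip_force: 34.5
```

```bash
for i in 1 2; do python3 -m handwheel '[[[-0.1,0,0.03],0,30],[[-0.2,0,0.06],0,30],[[-0.2,0,0.06],0,30]]' 20; done
```

```text
time_s: 9.02
eef_pos: [0.5809, -0.1983, 0.0601]
eef_rot: [-0.001, 0.072, 0.997, -0.001]
ft_force: [-2.5, 0.9, 11.6]
gripper_width: 0.565
grip_force: 34.5
time_s: 9.27
eef_pos: [0.5809, -0.1983, 0.06]
eef_rot: [-0.003, 0.072, 0.997, -0.0]
ft_force: [-6.7, 1.5, 16.5]
gripper_width: 0.571
grip_force: 35.0
```

```bash
python3 -m handwheel '[[[-0.1,0,0.0],0,30],[[-0.1,0,0.0],0,30],[[0,0,-0.1],0,75],[[0,0,-0.1],0,75],[[0,0,-0.1],0,75]]' 20
python3 -m handwheel '[[[0,0,-1],0,80],[[0,0,-4],0,100],[[0,0,-8],0,100],[[0,0,-12],0,100],[[0,0,-12],0,100]]'
python3 - <<'E'
from h import *
W=robot.get_image("wrist"); cv2.imwrite("pics/w3.png",W["pixels"][:,:,::-1])
go(429,122,150,-12.8)
print(blobs(W,(105,100,30),(130,255,255),.06,500))
E
```

```text
time_s: 9.68
eef_pos: [0.5826, -0.1978, 0.0572]
eef_rot: [-0.002, 0.071, 0.997, 0.001]
ft_force: [0.4, -0.7, -0.2]
gripper_width: 0.752
grip_force: 0.0
time_s: 10.1
eef_pos: [0.5881, -0.2001, 0.1896]
eef_rot: [0.007, 0.071, 0.997, -0.003]
ft_force: [1.7, -0.2, 2.1]
gripper_width: 0.996
grip_force: 0.0
shift cm [20.29 29.61  3.28] spin 0.081 t 10.15
[([574.4, -196.9, 51.1, 79.5, -8.1], [321.0, 209.0])]
```

View pics/w3.png

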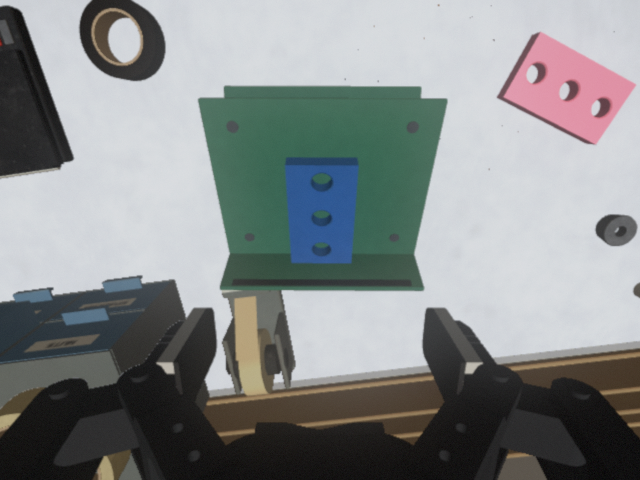

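The first plate is flat, centred and against the backstop (its lower edge at row 262 meets the backstop foot). Next is the second plate.

```bash
for i in 1 2; do python3 -m handwheel '[[[2,3,0.3],0,100],[[4,6,0.6],0,100],[[6,9,0.9],0,100],[[8,12,1.2],0,100],[[10.1,14.8,1.6],0,100]]' >/dev/null; done
python3 -m handwheel '[[[0,0,0],0.08,100],[[0,0,0],0.08,100],[[0,0,0],0.08,100]]'
python3 - <<'E'
from h import *
W=robot.get_image("wrist"); b=blobs(W,(105,100,30),(130,255,255),.012,500); print(b)
go(*b[0][0][:2],15.5,b[0][0][4])
E
```

```text
time_s: 11.23
eef_pos: [0.4259, 0.1235, 0.1464]
eef_rot: [-0.001, 0.11, 0.994, -0.0]
ft_force: [0.0, -0.1, -1.3]
gripper_width: 1.002
grip_force: 0.0
[([426.3, 121.7, 49.0, 89.3, -12.7], [317.0, 229.0])]
shift cm [-0.03 -0.12 13.11] spin 0.0 t 11.28
```

```bash
python3 -m handwheel '[[[0,-0.1,3],0,100],[[0,-0.1,6],0,100],[[0,-0.1,9],0,90],[[0,-0.1,11.5],0,80],[[0,-0.1,12.5],0,75]]' 30 >/dev/null
python3 -m handwheel '[[[0,0,0.4],0,75],[[0,0,0.4],0,75],[[0,0,0.4],0,75]]'
python3 - <<'E'
from h import *
go(426.3,121.7,15.5,-12.7)
E
```

```text
time_s: 11.95
eef_pos: [0.4277, 0.1222, 0.0195]
eef_rot: [0.001, 0.111, 0.994, 0.0]
ft_force: [-0.3, 0.6, 0.8]
gripper_width: 0.751
grip_force: 0.0
shift cm [ 0.12 -0.08  0.4 ] spin -0.002 t 11.95
```

```bash
python3 -m handwheel '[[[0.1,-0.05,0.35],0,75],[[0.1,-0.05,0.35],0,30],[[0.1,-0.05,0.35],0,30],[[0.1,-0.05,0.35],0,30],[[0.1,-0.05,0.35],0,30]]' 30 
python3 -m handwheel '[[[0,0,-0.5],0,30],[[0,0,-2],0,30],[[0,0,-5],0,30],[[0,0,-9],0,30],[[0,0,-13],0,30]]'
python3 - <<'E'
from h import *
go(568,-196,150,-8.2)
E
```

```text
time_s: 12.37
eef_pos: [0.4264, 0.1223, 0.0161]
eef_rot: [0.001, 0.111, 0.994, 0.0]
ft_force: [-0.2, -0.6, 5.8]
gripper_width: 0.568
grip_force: 31.7
time_s: 12.78
eef_pos: [0.4232, 0.1221, 0.1443]
eef_rot: [-0.002, 0.111, 0.994, -0.0]
ft_force: [1.3, 0.2, -1.5]
gripper_width: 0.574
grip_force: 31.5
shift cm [-21.15 -27.83  -0.63] spin -0.079 t 12.78
```

```bash
for i in 1 2; do python3 -m handwheel '[[[-2,-2.8,-0.1],0,30],[[-4,-5.6,-0.2],0,30],[[-6.2,-8.4,-0.3],0,30],[[-8.4,-11.2,-0.3],0,30],[[-10.6,-13.9,-0.3],0,30]]' >/dev/null; done
python3 -m handwheel '[[[0,0,0],-0.079,30],[[0,0,0],-0.079,30],[[0,0,0],-0.079,30],[[0,0,0],-0.079,30]]'
python3 - <<'E'
from h import *
go(577,-197.7,95,-8.2)
W=robot.get_image("wrist"); cv2.imwrite("pics/w4.png",W["pixels"][:,:,::-1])
E
```

```text
time_s: 13.95
eef_pos: [0.57, -0.1948, 0.1504]
eef_rot: [-0.001, 0.072, 0.997, 0.0]
ft_force: [0.9, -0.2, -0.6]
gripper_width: 0.574
grip_force: 31.5
shift cm [-0.75 -0.19  5.53] spin -0.001 t 13.95
```

View pics/w4.png

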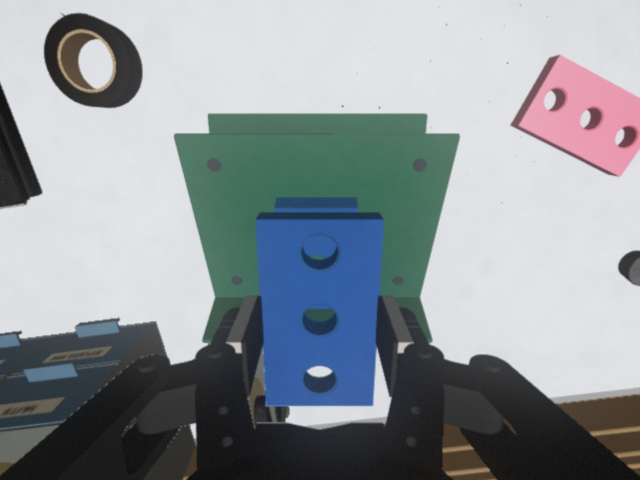

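The lower plate (mid column 317) lies under the held one (mid column 320), so I'll shift 2 mm and lower, pivoting it as before.

```bash
python3 -m handwheel '[[[-0.4,-0.2,1.5],0,30],[[-0.7,-0.2,3],0,30],[[-0.7,-0.2,4.5],0,30],[[-0.7,-0.2,5.6],0,30],[[-0.7,-0.2,5.6],0,30]]' 20
for i in 1 2 3; do python3 -m handwheel '[[[0,0,0.15],0,30],[[0,0,0.3],0,30],[[0,0,0.45],0,30],[[0,0,0.6],0,30],[[0,0,0.6],0,30]]' 20; done
```

```text
time_s: 14.42
eef_pos: [0.575, -0.1968, 0.0916]
eef_rot: [-0.003, 0.071, 0.997, 0.001]
ft_force: [-1.3, 0.6, -2.4]
gripper_width: 0.572
grip_force: 31.5
time_s: 14.83
eef_pos: [0.5774, -0.1989, 0.0891]
eef_rot: [0.0, 0.072, 0.997, -0.0]
ft_force: [-0.9, 0.0, -1.5]
gripper_width: 0.569
grip_force: 31.5
time_s: 15.25
eef_pos: [0.5785, -0.1992, 0.0845]
eef_rot: [0.002, 0.072, 0.997, -0.0]
ft_force: [0.6, -0.2, 5.5]
gripper_width: 0.571
grip_force: 32.4
time_s: 15.67
eef_pos: [0.5799, -0.1994, 0.0791]
eef_rot: [0.003, 0.072, 0.997, -0.001]
ft_force: [3.5, -0.2, 5.5]
gripper_width: 0.572
grip_force: 33.2
```

```bash
python3 -m handwheel '[[[0,0,0.1],0,30],[[0,0,0.2],0,30],[[0,0,0.3],0,30],[[0,0,0.4],0,30],[[0,0,0.4],0,30]]' 20
python3 -m handwheel '[[[0,0,0.05],0,30],[[0,0,0.1],0,30],[[0,0,0.1],0,30]]' 20
python3 -m handwheel '[[[-0.1,0,0.04],0,30],[[-0.2,0,0.08],0,30],[[-0.3,0,0.12],0,30],[[-0.4,0,0.15],0,30],[[-0.4,0,0.15],0,30]]' 20
```

```text
time_s: 16.08
eef_pos: [0.5803, -0.1995, 0.0753]
eef_rot: [0.004, 0.072, 0.997, -0.001]
ft_force: [5.1, 0.1, 5.8]
gripper_width: 0.568
grip_force: 33.7
time_s: 16.33
eef_pos: [0.5803, -0.1995, 0.0741]
eef_rot: [0.004, 0.072, 0.997, -0.001]
ft_force: [4.4, 0.7, 5.8]
gripper_width: 0.569
grip_force: 33.9
time_s: 16.75
eef_pos: [0.5815, -0.1998, 0.0728]
eef_rot: [0.001, 0.072, 0.997, -0.001]
ft_force: [-1.3, -0.1, 10.9]
gripper_width: 0.569
grip_force: 34.4
```

```bash
for i in 1 2; do python3 -m handwheel '[[[-0.1,0,0.03],0,30],[[-0.2,0,0.06],0,30],[[-0.2,0,0.06],0,30]]' 20; done
```

```text
time_s: 17.0
eef_pos: [0.5834, -0.2002, 0.0721]
eef_rot: [0.001, 0.072, 0.997, -0.001]
ft_force: [-0.7, 1.2, 9.0]
gripper_width: 0.57
grip_force: 34.3
time_s: 17.25
eef_pos: [0.5845, -0.2004, 0.0717]
eef_rot: [-0.0, 0.072, 0.997, -0.001]
ft_force: [-4.4, 1.5, 10.7]
gripper_width: 0.566
grip_force: 34.5
```

```bash
python3 -m handwheel '[[[-0.1,0,0.03],0,30],[[-0.2,0,0.04],0,30],[[-0.2,0,0.04],0,30]]' 20
python3 -m handwheel '[[[0,0,0],0,75],[[0,0,-0.1],0,75],[[0,0,-0.1],0,75],[[0,0,-0.1],0,75]]' 
python3 -m handwheel '[[[0,0,-1],0,80],[[0,0,-4],0,100],[[0,0,-8],0,100],[[0,0,-11],0,100],[[0,0,-11],0,100]]'
python3 - <<'E'
from h import *
W=robot.get_image("wrist");S=robot.get_image("side"); u=proj(S,[.57,-.19,.06]).astype(int)
a=cv2.resize(S["pixels"][u[1]-50:u[1]+50,u[0]-65:u[0]+65],(390,300)); b=cv2.resize(W["pixels"][70:310,180:480],(400,300))
cv2.imwrite("pics/end.png",np.hstack([a,b])[:,:,::-1])
E
```

```text
time_s: 17.5
eef_pos: [0.5845, -0.2004, 0.0716]
eef_rot: [-0.002, 0.072, 0.997, -0.001]
ft_force: [-8.7, 2.3, 16.3]
gripper_width: 0.57
grip_force: 34.9
time_s: 17.83
eef_pos: [0.5866, -0.2, 0.0686]
eef_rot: [-0.001, 0.072, 0.997, 0.0]
ft_force: [-0.4, -0.4, 0.0]
gripper_width: 0.75
grip_force: 0.0
time_s: 18.25
eef_pos: [0.5907, -0.2019, 0.1891]
eef_rot: [0.007, 0.072, 0.997, -0.003]
ft_force: [0.6, -0.2, 1.2]
gripper_width: 1.0
grip_force: 0.0
```

View pics/end.png

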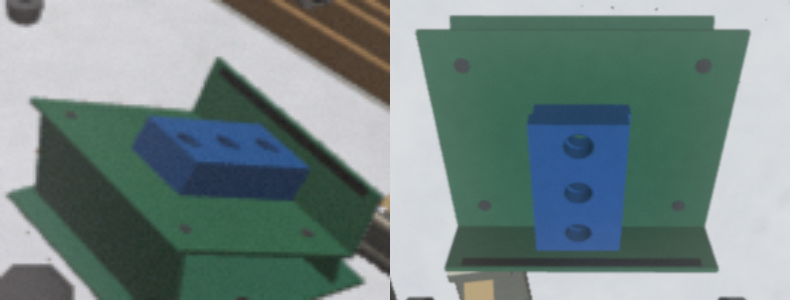

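The two blue plates are stacked flat and flush, with both lower edges at the backstop and the stack within about 1–2 mm of aligned. The gripper is clear.

```bash
python3 -c "
from workcell import robot
print(robot.job_done())"
```

```text
the job is handed in; nothing more can be done
None
```

Job handed in at about 18 s: both blue plates lie flat on the rack, one on top of the other and about 1–2 mm out of line, mid-deck with their long sides down the slope and lower edges against the backstop; the yellow and pink plates were not touched.

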